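Hook, seat and bolt the cover of an optical sample chamber

ROBOT

A 6-joint arm with a two-finger parallel gripper is mounted at the origin on the work surface. World frame = base frame: x ahead of the robot, y to its left, z up, the work surface at z = 0. Lengths are in mm, angles in degrees, forces in N, time in s.
With the tool pointing down it reaches from about 325 to 875 mm from the base axis. Payload 4.4 kg.
Tool frame: the origin (TCP) lies midway between the tips of the shut fingers; the grasp point (between the pads) lies 19 mm behind it; z points along the fingers, y is the direction in which the jaws open and shut (so a half turn about z gives the same grasp; the last joint's range is limited). The gripper opens to 85 mm and grips with 20 to 120 N. Pads are 22 mm wide; open, the fingers measure 114 mm over their backs; the gripper's body (76 mm by 85 mm) begins 54 mm behind the grasp point. The pads swing forward as they close: fully open they stand 13 mm farther back than shut.
Start: joints at [65.69, 11.837, 88.321, -0, 79.842, -8.623], TCP at [155.485, 553.581, 231.282] pointing down, gripper open.
Joint ranges: [-156.59, 156.59], [-49.26, 127.26], [12.9, 141.05], [-63.56, 243.56], [4.71, 150.69], [-161.64, 161.64]. Speed limits (degrees/s): [159.86, 159.86, 180, 180, 180, 180].

INTERFACE

Orientations are given as [roll, pitch, yaw] about the fixed x, y, z axes, in that order (R = Rz(yaw) Ry(pitch) Rx(roll)).
In Python, from station import * gives the robot as it stands.
- The arm moves only by the shell command python3 -m jog 'ROWS' [FORCE]. ROWS is JSON, one flat list of numbers, 7 for each row, row after row: the shift along the world's x, y, z in mm, then the turn, a rotation vector about the world's x, y, z in rad, then the finger opening in mm, from 0 to 85.4. In form: [tx, ty, tz, rx, ry, rz, grip, tx, ty, tz, rx, ry, rz, grip, ...]. A call has 1 to 5 rows; each row shifts and turns the commanded pose from where the row before left it; what a row does not reach is not made up. A row lasts 1/8 s, in which the tool goes at most 62.5 mm and 10.7 degrees, less where a joint would pass 70% of its speed; a pose out of reach is approached as far as the arm can. A call with a gripper value outside its range is refused whole. The fingers move at their own pace and stop on an object; FORCE is the grip in N (left out, the last holds). Time passes only in rows, so rows that do not move let the fingers close. It gives the time, the measured TCP pose, the force and the opening at its end, in the units of the state.
- sense(): the state, without advancing time (a new reading comes with each control period).
- snapshot(name): name is "side" or "top" or "wrist"; returns a dict with "img" (400x640x3 uint8, blue, green, red), "vertical_fov" (degrees; the focal length in pixels is half the picture's height over the tangent of half this angle, whatever the lens; pixels are square), "cx", "cy" (the principal point, pixels), "dist" ([k1, k2, p1, p2, k3] as OpenCV has them; the pictures are not rectified), "rvec" (rotation vector, rad) and "tvec" (3), from world to camera coordinates, as OpenCV has them. Camera axes: x right, y down, z forward; pixel columns grow to the right and rows downward; lengths in mm; the calibration is good to about 2 mm. A picture is of the moment at which its call begins. There is no depth.
- sign_off(): hands the job in, once; it reports no verdict.
Trained networks look in a picture, given as the dict that the camera call returned (one of the last four; its "shot" number tells which), for a name from the list of things; names that differ only in an ending like _2 or _b are one class to them, and where a whole thing is asked for, a point or a joint stands for the part that bears it (a point fixed in the world has none). Each returns a list of dicts, best first, with "p" (0 to 1); they miss things now and then, are a little off and sometimes report something else, mostly with a low value. They report only what shows in the picture. A call takes as long as a camera call.
- recognise(thing, picture): "xyz" ([x, y, z] in mm, in world coordinates, good to about 4 mm: the middle of the surface that is visible of it).
The state is a dict: "clock": time; "joint_pos": joint angles; "dq": joint speeds; "effort": joint torques, N m; "tool_pos": TCP position; "tcp_rot": TCP orientation; "force": force on the tool from outside, world axes, zero at the start; "moment": the same for the moment, N m; "opening": finger opening in mm.
Only numpy, scipy, OpenCV 4.12 (cv2) and the standard library are available. Lean on these libraries where they do the work, as an engineer would, in place of code of your own. Each camera call takes 0.05 s, during which the arm holds its last target.

TASK

Close up the sample chamber on the optical bench: slide its bolt fully back, hook the tongue of the loose cover under the chamber's lip with the cover tilted, then swing the cover down and press its free end so that it lies flat on the chamber's walls with the plunger pushed down. Finally slide the bolt fully home over the edge of the cover, and leave the other things on the bench where they are.

Things in the scene. Friction and masses are not known exactly. Their poses are not given: they have to be found in the camera images.
- chamber: Open aluminium box fixed to the bench, 134 (its x) by 178 mm (its y, -89 to +89), a low brown rock inside. Origin: centre of its underside, z up. Wall tops, on which the cover lies: z = 60. Slot with lip at the -y end, stop and bolt at the +y end; slot back to stop is 154 mm, so the 150 mm cover goes in only tilted, tongue first. Left or right of the robot, yawed; the cover on the other side.
- slot (a point): Slot for the tongue: this point is the middle of its bottom edge at the slot's back, chamber (0, -77, 60) mm; axes as the chamber. The lip overhangs it up to chamber y = -61: slot 16 mm deep, 13 mm high (z 60 to 73), 98 mm wide along x between end cheeks, open to +y. Lip 6 mm thick (top at z = 79).
- stop (a point): Stop at the free end of the cover: middle of its inner face at the wall tops, chamber (0, 77, 60) mm; axes as the chamber. A 45 degree lead-in slope runs from y = 77, z = 63 up to y = 82, z = 68 (its top). Beyond it a bracket (60 mm along x, y 89 to 165, top z = 68) carries the bolt between two guide bars (top z = 80, inner faces at x = -20 and +20).
- bolt (a joint): Flat steel bolt on the chamber's +y end, 36 mm wide, 60 long, 6 thick (chamber z 69 to 75). Value in m: 0 = home (nose at chamber y = 63, over the place of the cover's edge), 0.026 = fully back (nose at y = 89, clear of the cover). Opens along chamber +y, closes along -y; about 2 N friction plus some damping, stays where left. Starts within 3 mm of home.
- bolt_knob (a point): Centre of the top of the bolt's upright round knob, 20 mm diameter, 36 mm high (z 75 to 111 of the chamber; chamber x = 0, y = 105 when home, 131 when fully back). Push it from the side or grip it. Moves with the bolt; axes as the chamber.
- plunger (a joint): Upright brass pin of the lid switch, 12 mm diameter, round tip, at chamber x = 0, y = 45. Value in m: 0 = up (tip 20 mm above the wall tops), grows as pressed; 0.020 = level with the wall tops, 0.024 = bottom. Stiff (5 N plus damping), no return spring: it holds the hooked cover tilted about 9 degrees until that is pressed, then stays down. Starts within 3 mm of up.
- cover: Loose flat aluminium cover, 110 (its x) by 150 mm (its y, -75 to +75), 5 mm thick, about 0.3 kg, flat on the bench. Origin: centre of its underside, z up. Its -y end is a tongue 88 mm wide, 16 mm long. Black rib handle on top, centred, 70 mm along x, 12 mm thick along y, z 5 to 43 mm. Seated, its axes agree with the chamber's and its origin is at chamber (0, 0, 60) mm.
- tongue (a point): Middle of the lower edge of the cover's tongue, at cover (0, -75, 0) mm; axes as the cover. Fully hooked it lies at chamber y about -76, z about 60 mm.
- rock: Bystander: loose dark brown rock sample, 68 mm across, 39 mm high, beyond the work. Origin: centre of its underside.
- post: Bystander: upright loose steel post, 25 mm diameter (foot 40 mm), 85 mm high. Origin: centre of its underside.
- driver: Bystander: screwdriver lying on the bench, 170 mm long, roughly along world y. Origin: the middle of its underside.

How it is judged:
By the outcome, as a careful person would: the job done as asked, in the order asked, and still so for the second after the job is handed in, with the robot touching nothing.
It also fails if it takes over 59 s, if anything falls off the work surface, if the arm or the gripper's body presses on something with over 40 N, if the wrist force passes 120 N, or if a joint passes its speed limit or range.

## Working session

There is one attempt and no reset: what is moved stays moved. The work goes in short steps, Python scripts to look and compute and a shell command to move; the robot and the scene stay as the last step left them, time stands still between calls to the robot, and variables do not carry over. Pictures are saved under pics/ and viewed, and the job is handed in when it is done.

```bash
ls; mkdir -p pics
python3 - <<'E'
from station import *
import cv2
print(sense())
for n in ["top","side"]:
    s=snapshot(n); cv2.imwrite(f"pics/{n}0.png",s["img"])
    print(n,{k:v for k,v in s.items() if k!="img"})
    for t in ["chamber","cover","bolt_knob","plunger","tongue","slot","stop","rock","post","driver"]:
        r=recognise(t,s); print(t,[(q["p"],[round(v) for v in q["xyz"]]) for q in r[:2]])
E
```

```text
pics
{'clock': 0.0, 'joint_pos': array([ 6.56898185e+01,  1.18870182e+01,  8.84061099e+01,  8.46351167e-04,
        7.98422433e+01, -8.62170914e+00]), 'dq': array([ 0.1058262 , -0.11094748, -0.00986343,  0.02590689,  0.08162776,
        0.0266909 ]), 'effort': array([-3.40064153e-04, -3.83039689e+01, -2.91593081e+01, -2.48873112e-04,
        1.04686775e-02, -7.18332871e-06]), 'tool_pos': array([155.15640475, 552.86956512, 230.08748618]), 'tcp_rot': array([-1.79866283e+02, -2.11168253e-02,  1.64311353e+02]), 'force': array([-1.18631151, -0.80886826, -0.31570073]), 'moment': array([ 0.03667704,  0.04490953, -0.06346563]), 'opening': 85.34179003169415}
top {'vertical_fov': 50.77180028862426, 'cx': 316.6234546720676, 'cy': 194.3240947117701, 'dist': array([-0.04217701,  0.        ,  0.        ,  0.        ,  0.        ]), 'rvec': array([ 2.17008258, -2.10914529,  0.19480424]), 'tvec': array([ -36.31526722,  626.26623214, 1041.2981484 ]), 'shot': 1}
chamber [(0.95, [481, -182, 59])]
cover [(0.59, [533, 201, 10])]
bolt_knob [(0.73, [480, -103, 77])]
plunger []
tongue [(0.84, [536, 203, 9])]
slot [(0.75, [478, -179, 60]), (0.41, [476, -100, 77])]
stop [(0.77, [479, -180, 61])]
rock [(0.84, [755, 264, 30])]
post [(0.49, [733, -5, 47])]
driver [(0.88, [761, -259, 22])]
side {'vertical_fov': 55.64716478794873, 'cx': 321.61705714830543, 'cy': 204.7460475646706, 'dist': array([-0.06425706,  0.        ,  0.        ,  0.        ,  0.        ]), 'rvec': array([ 2.05992759, -0.40520303,  0.23963196]), 'tvec': array([-571.36918421,  204.3909969 ,  604.40276668]), 'shot': 2}
chamber [(0.67, [474, -207, 61])]
cover [(0.63, [529, 190, 7])]
bolt_knob [(0.87, [478, -93, 75])]
plunger [(0.53, [477, -152, 61])]
tongue [(0.68, [531, 188, 8])]
slot [(0.68, [473, -205, 63])]
stop [(0.74, [475, -203, 64]), (0.68, [754, -272, 21])]
rock [(0.8, [757, 252, 24])]
post [(0.73, [736, -15, 44])]
driver [(0.93, [755, -275, 18]), (0.28, [477, -95, 74])]
```

View pics/top0.png

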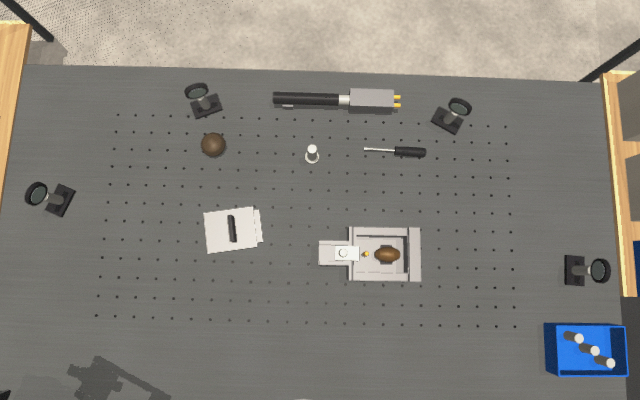

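View pics/side0.png

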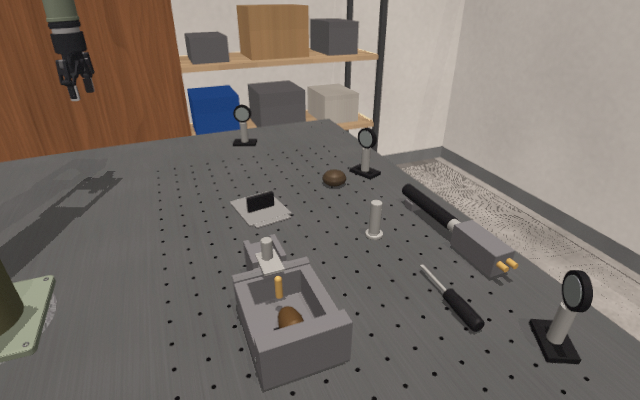

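The top view shows the chamber at about (385,253), with the bolt knob at (343,253). The cover is at (231,230) with its tongue to the right. Next I'll zoom in to fit the poses.

Run:
```python
import cv2
t=cv2.imread("pics/top0.png"); s=cv2.imread("pics/side0.png")
cv2.imwrite("pics/z1.png",cv2.resize(t[215:293,308:432],None,fx=6,fy=6,interpolation=cv2.INTER_CUBIC))
cv2.imwrite("pics/z2.png",cv2.resize(t[198:260,195:272],None,fx=8,fy=8,interpolation=cv2.INTER_CUBIC))
cv2.imwrite("pics/z3.png",cv2.resize(s[225:380,220:360],None,fx=3.8,fy=3.8,interpolation=cv2.INTER_CUBIC))
```

```text
(no output)
```

View pics/z1.png

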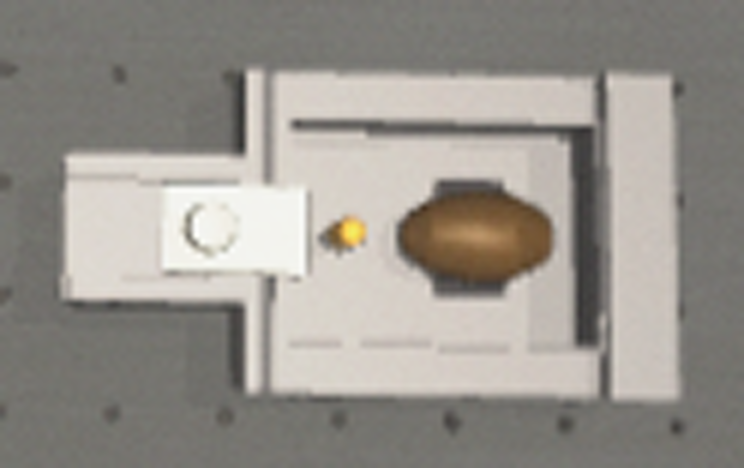

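View pics/z2.png

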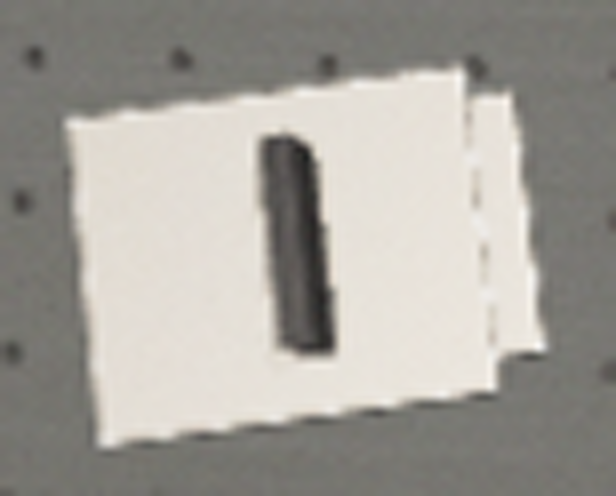

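View pics/z3.png

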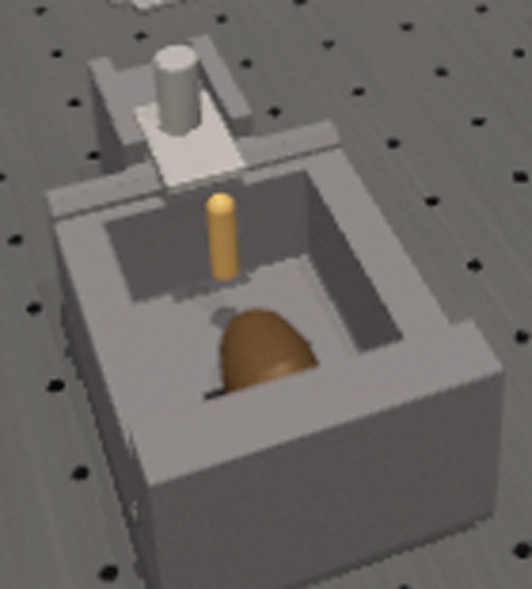

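```bash
cat > h.py <<'E'
import numpy as np, cv2
from scipy.optimize import least_squares
def K(s):
    f=200/np.tan(np.radians(s["vertical_fov"]/2)); return np.array([[f,0,s["cx"]],[0,f,s["cy"]],[0,0,1.]])
def proj(s,P): return cv2.projectPoints(np.array(P,float),np.array(s["rvec"]),np.array(s["tvec"]),K(s),np.array(s["dist"]))[0].reshape(-1,2)
def place(p,P):
    a=np.radians(p[2]); P=np.array(P,float); R=np.array([[np.cos(a),-np.sin(a),0],[np.sin(a),np.cos(a),0],[0,0,1]])
    return P@R.T+[p[0],p[1],0]
def fit(obs,p0):  # obs: list of (s, P, uv)
    r=least_squares(lambda p: np.concatenate([(proj(s,place(p,P))-uv).ravel() for s,P,uv in obs]),p0,loss="soft_l1",x_scale=[10,10,1])
    return r.x,[(proj(s,place(r.x,P))-uv).round(1).tolist() for s,P,uv in obs]
E
python3 - <<'E'
from h import *; from station import *
T=snapshot("top"); S=snapshot("side")
def z(l,f,o): return (np.array(l,float)+.5)/f-.5+o
cT=([(67,-89,79),(-67,-89,79),(67,-61,79),(-67,-61,79),(67,89,68),(-67,89,68),(30,165,80),(-30,165,80)],z([(672,74),(681,398),(606,74),(612,398),(248,70),(250,392),(66,155),(64,300)],6,[308,215]))
cS=([(67,-89,79),(-67,-89,79),(67,-61,79),(67,89,68),(67,-89,0)],z([(500,368),(152,483),(470,322),(335,122),(492,518)],3.8,[220,225]))
for o in ([(T,*cT)],[(S,*cS)],[(T,*cT),(S,*cS)]): print("chamber",*fit(o,[480,-190,0]))
vT=([(55,75,5),(-55,75,5),(-55,-59,5),(55,-59,5),(44,-75,5),(-44,-75,5)],z([(65,118),(102,447),(497,390),(465,68),(512,92),(546,350)],8,[195,198]))
print("cover",*fit([(T,*vT)],[530,200,5]))
E
```

```text
chamber [ 479.11651901 -191.83251416    0.8051917 ] [[[0.1, -0.1], [-0.0, 0.1], [0.1, -0.2], [0.2, -0.0], [-0.1, 0.0], [-0.5, 0.2], [0.1, -0.2], [0.1, 0.1]]]
chamber [ 4.80846469e+02 -1.91797395e+02 -3.54907382e-01] [[[0.8, 1.2], [-2.5, 0.4], [0.2, -0.4], [-0.1, -0.7], [0.4, -1.2]]]
chamber [ 479.58922364 -192.08309944    0.64271256] [[[0.3, -0.2], [-0.0, 0.0], [0.3, -0.3], [0.2, -0.1], [0.0, -0.2], [-0.5, -0.1], [0.2, -0.5], [0.2, -0.3]], [[0.7, 0.7], [-2.0, 1.2], [-0.2, -0.7], [-1.8, -0.6], [0.3, -1.7]]]
cover [534.7336767  202.27721332   9.56129966] [[[0.2, 0.2], [-0.4, -0.1], [0.5, 0.1], [-0.3, -0.3], [0.2, -0.1], [-0.2, 0.2]]]
```

```bash
python3 -m jog '[27,-54,0,0,0,0.0288,85,27,-54,0,0,0,0.0288,85,27,-54,0,0,0,0.0288,85,27,-54,0,0,0,0.0288,85,27,-54,0,0,0,0.0288,85]' 30; python3 -m jog '[27,-54,0,0,0,0.0288,85,27,-54,0,0,0,0.0288,70,27,-54,0,0,0,0.0288,50,27,-54,0,0,0,0.0288,50,27,-54,0,0,0,0.0288,50]' 30;  python3 -m jog '[27,-50,-10,0,0,0,50,26,-40,-10,0,0,0,50,0,0,0,0,0,0,50]' 30
python3 - <<'E'
from h import *; from station import *
W=snapshot("wrist"); cv2.imwrite("pics/w1.png",W["img"])
r=recognise("bolt_knob",W); print(r[:2])
for n,p in [("knobhome",(0,105,111)),("nose",(0,63,75))]: print(n,proj(W,place([479.1,-191.8,.8],[p])))
print(sense()["tool_pos"],sense()["tcp_rot"])
E
```

```text
clock: 1.82
tool_pos: [291.1, 282.0, 231.6]
tcp_rot: [180.0, 0.1, 172.7]
force: [1.2, -0.3, -0.1]
opening: 85.1
clock: 2.45
tool_pos: [426.2, 11.6, 231.8]
tcp_rot: [180.0, 0.1, -179.2]
force: [1.1, 0.7, -0.0]
opening: 50.0
clock: 2.82
tool_pos: [479.2, -79.0, 210.4]
tcp_rot: [-180.0, -0.1, -179.4]
force: [0.5, -0.1, -0.0]
opening: 50.0
[{'xyz': [478.6, -99.7, 74.3], 'p': 0.91}]
knobhome [[307.13459774 199.49916066]]
nose [[260.07430273 188.44882209]]
[478.12592633 -76.40325266 210.96588057] [ 1.79949539e+02 -6.67597401e-02 -1.79243689e+02]
```

View pics/w1.png

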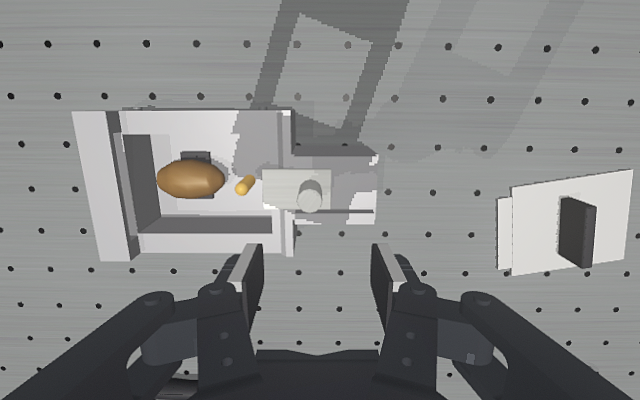

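The wrist picture shows the knob top near (310,198), the nose at x≈262, and the whole chamber and cover. I'll refine the fits from this view.

Run:
```python
import cv2
t=cv2.imread("pics/w1.png")
cv2.imwrite("pics/z4.png",cv2.resize(t[95:270,65:390],None,fx=2.4,fy=2.4,interpolation=cv2.INTER_CUBIC))
cv2.imwrite("pics/z5.png",cv2.resize(t[160:285,485:640],None,fx=4.5,fy=4.5,interpolation=cv2.INTER_CUBIC))
```

```text
(no output)
```

View pics/z4.png

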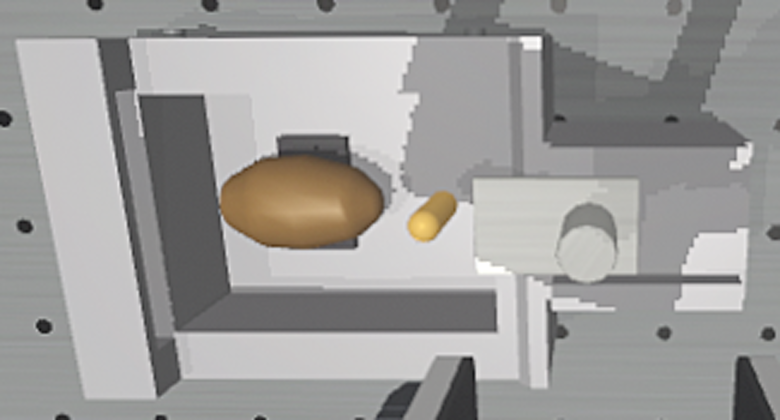

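View pics/z5.png

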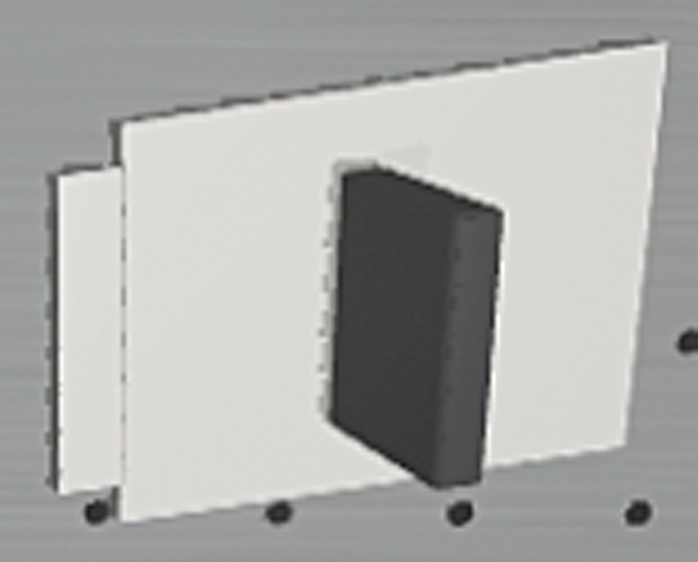

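Run:
```python
from h import *; from station import *
W=snapshot("wrist"); T=snapshot("top")
def z(l,f,o): return (np.array(l,float)+.5)/f-.5+o
c=([(-67,-89,79),(67,-89,79),(-67,-61,79),(67,-61,79),(-67,89,68),(67,89,68)],z([(15,38),(85,398),(98,38),(157,398),(543,38),(548,387)],2.4,[65,95]))
cT=([(67,-89,79),(-67,-89,79),(67,-61,79),(-67,-61,79),(67,89,68),(-67,89,68),(30,165,80),(-30,165,80)],z([(672,74),(681,398),(606,74),(612,398),(248,70),(250,392),(66,155),(64,300)],6,[308,215]))
v=([(-55,75,5),(55,75,5),(55,-59,5),(-55,-59,5),(-44,-75,5),(44,-75,5),(-35,6,43),(35,6,43),(35,-6,43)],z([(665,42),(627,442),(122,522),(125,122),(60,174),(60,494),(502,210),(480,485),(433,488)],4.5,[485,160]))
vT=([(55,75,5),(-55,75,5),(-55,-59,5),(55,-59,5),(44,-75,5),(-44,-75,5)],z([(65,118),(102,447),(497,390),(465,68),(512,92),(546,350)],8,[195,198]))
print("ch W",*fit([(W,*c)],[480,-190,0]))
p,_=fit([(W,*c),(T,*cT)],[480,-190,0]);print("ch WT",p)
print("cv W",*fit([(W,*v)],[530,200,8])); print("cv WT",*fit([(W,*v),(T,*vT)],[530,200,8]))
k=z([(588,253)],2.4,[65,95]); 
for b in (0,1,2,3): print(b,proj(W,place(p,[(0,105+b,111)]))-k, proj(W,place(p,[(-18,63+b,75)]))-z([(474,180)],2.4,[65,95]))
```

```text
ch W [ 479.04848947 -187.81738784    0.48339891] [[[0.6, 0.0], [0.0, -0.1], [-0.2, -0.1], [-0.1, 0.2], [-0.3, -0.3], [0.1, 0.4]]]
ch WT [ 479.04384223 -188.23888826    0.54799479]
cv W [533.93005183 205.55903024   9.83031678] [[[0.6, -0.7], [-0.7, 0.7], [-0.5, -0.1], [-0.7, 0.2], [-0.6, 0.4], [-0.2, -0.1], [1.3, -1.2], [1.0, -0.1], [0.2, 1.0]]]
cv WT [533.98268959 205.18156093   9.80756987] [[[0.2, -0.6], [-1.1, 0.8], [-0.9, -0.1], [-1.0, 0.2], [-1.0, 0.4], [-0.5, -0.1], [0.9, -1.1], [0.6, -0.0], [-0.1, 1.0]], [[-1.0, 0.6], [-1.4, 0.3], [-0.6, 0.3], [-1.5, -0.1], [-1.0, 0.0], [-1.2, 0.3]]]
0 [[-1.44799557  0.98538936]] [[-1.95862431 -0.49612898]]
1 [[-0.14584162  0.98850316]] [[-0.79507727 -0.49383815]]
2 [[1.1563013 0.9916161]] [[ 0.36853596 -0.49153133]]
3 [[2.45843067 0.99472819]] [[ 1.53221357 -0.48920853]]
```

```bash
python3 -m jog '[0,-5,-60,0,0,0,50,0,0,-50,0,0,0,50,0,0,-13,0,0,0,50,0,0,0,0,0,0,22,0,0,0,0,0,0,12]' 30; python3 -m jog '[0,0,0,0,0,0,12,0,0,0,0,0,0,12]' 30
python3 - <<'E'
from station import *; import cv2
for n in ("wrist","side"):
    cv2.imwrite(f"pics/{n}2.png",snapshot(n)["img"])
E
```

```text
clock: 3.65
tool_pos: [479.9, -81.9, 90.5]
tcp_rot: [-179.9, 0.2, -179.1]
force: [-0.3, -1.9, -0.7]
opening: 18.4
clock: 3.9
tool_pos: [480.0, -81.9, 90.4]
tcp_rot: [-179.9, 0.2, -179.2]
force: [-1.4, 0.5, 7.5]
opening: 18.8
```

View pics/wrist2.png

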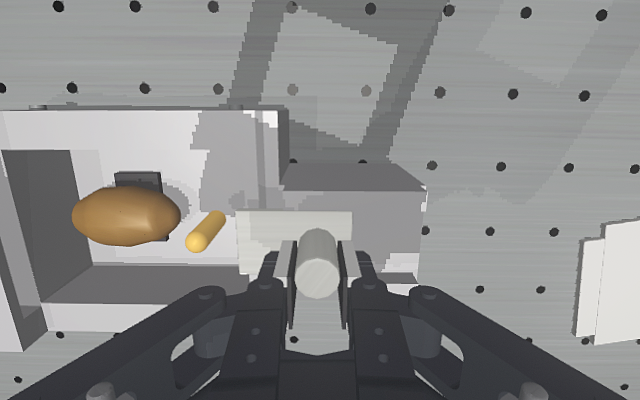

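View pics/side2.png

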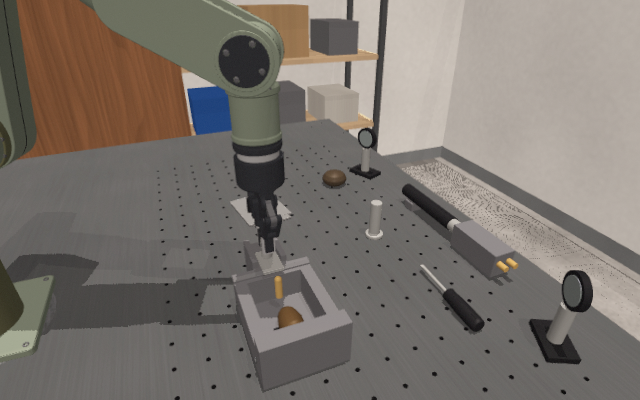

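```bash
python3 -m jog '[0,5,0,0,0,0,12,0,6,0,0,0,0,12,0,6,0,0,0,0,12,0,4,0,0,0,0,12,0,0,0,0,0,0,12]'; python3 -m jog '[0,2,0,0,0,0,12,0,1,0,0,0,0,12]'; python3 -m jog '[0,1,0,0,0,0,12,0,0,0,0,0,0,12]';python3 -m jog '[0,1,0,0,0,0,12,0,0,0,0,0,0,12]'
```

```text
clock: 4.62
tool_pos: [479.8, -61.0, 90.4]
tcp_rot: [-179.9, 0.2, -179.2]
force: [-2.6, -0.4, 8.0]
opening: 18.7
clock: 4.88
tool_pos: [479.8, -59.6, 90.4]
tcp_rot: [-179.7, 0.2, -179.1]
force: [-3.8, -7.3, 6.2]
opening: 18.7
clock: 5.12
tool_pos: [479.8, -59.5, 90.4]
tcp_rot: [-179.6, 0.2, -179.1]
force: [-4.3, -8.1, 5.3]
opening: 18.6
clock: 5.38
tool_pos: [479.8, -59.5, 90.4]
tcp_rot: [-179.5, 0.2, -179.1]
force: [-3.8, -11.3, 5.2]
opening: 18.7
```

```bash
python3 -m jog '[0,-2.5,0,0,0,0,12,0,0,0,0,0,0,30,0,0,0,0,0,0,50,0,0,60,0,0,0,70,0,10,50,0,0,0,85]'; python3 -m jog '[0,0,0,0,0,0,85]'
python3 - <<'E'
from h import *; from station import *
W=snapshot("wrist"); cv2.imwrite("pics/w3.png",W["img"]); print(recognise("bolt_knob",W)[:1])
for n,p in [("knob",(0,131,111)),("nose",(0,89,75))]: print(n,proj(W,place([479.0,-190.,.6],[p])))
E
```

```text
clock: 6.0
tool_pos: [478.5, -47.8, 199.4]
tcp_rot: [180.0, -0.0, -179.2]
force: [1.1, -0.5, -0.3]
opening: 82.1
clock: 6.12
tool_pos: [482.2, -48.1, 203.4]
tcp_rot: [-179.8, 0.6, -179.1]
force: [0.3, -0.0, 0.1]
opening: 85.3
[{'xyz': [475.4, -75.6, 72.4], 'p': 0.88}]
knob [[303.05407149 196.6663027 ]]
nose [[255.2587674  184.69288044]]
```

View pics/w3.png

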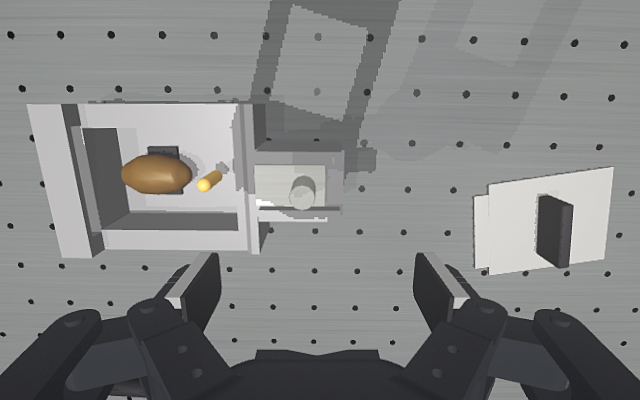

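```bash
python3 -m jog '[11,50,0,0,0,0.0312,85,11,50,-20,0,0,0.0312,85,11,50,-20,0,0,0.0312,85,11,50,-20,0,0,0.0312,85,11,51,-20,0,0,0.0312,85]'; python3 -m jog '[0,0,0,0,0,0,85,0,0,0,0,0,0,85]'
python3 - <<'E'
from h import *; from station import *
W=snapshot("wrist"); cv2.imwrite("pics/w4.png",W["img"]); print(sense()["tool_pos"])
P=[(-55,75,5),(55,75,5),(55,-59,5),(-55,-59,5),(-35,6,43),(35,6,43),(35,-6,43),(-35,-6,43)]
print(proj(W,place([534.2,203.7,9.75],P)).round())
E
```

```text
clock: 6.85
tool_pos: [531.9, 204.2, 115.1]
tcp_rot: [-180.0, -0.2, -170.2]
force: [0.4, -1.3, 0.6]
opening: 85.1
clock: 7.1
tool_pos: [532.1, 202.5, 116.4]
tcp_rot: [-180.0, -0.2, -170.2]
force: [-0.2, -0.3, 0.5]
opening: 85.1
[532.75065717 202.06518388 117.37870383]
[[417. 131.]
 [406. 263.]
 [249. 263.]
 [241. 131.]
 [328. 165.]
 [327. 261.]
 [310. 261.]
 [310. 165.]]
```

View pics/w4.png

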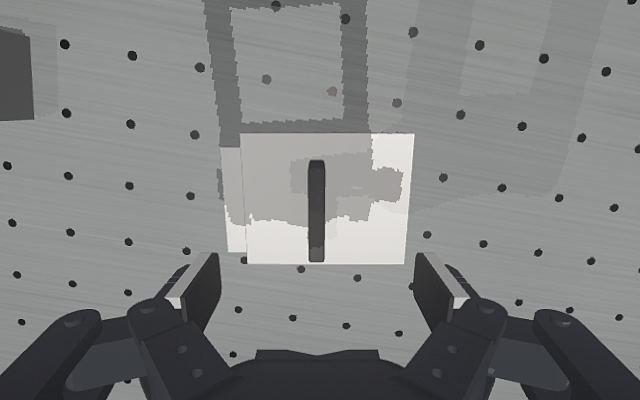

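The handle is at columns 308-326, within 2 px of the prediction, and the jaws straddle it. I'll descend and grip.

```bash
python3 -m jog '[1,1,-50,0,0,0,60,0,0,-38,0,0,0,45,0,0,-14,0,0,0,45,0,0,0,0,0,0,20,0,0,0,0,0,0,5]' 60; python3 -m jog '[0,0,0,0,0,0,5,0,0,0,0,0,0,5,0,0,0,0,0,0,5]' 60
```

```text
clock: 7.78
tool_pos: [536.3, 204.0, 18.4]
tcp_rot: [-180.0, 0.2, -170.3]
force: [1.7, 1.4, -0.9]
opening: 11.2
clock: 8.15
tool_pos: [536.3, 204.2, 18.3]
tcp_rot: [-180.0, 0.2, -170.2]
force: [-1.0, -1.0, 6.6]
opening: 10.6
```

```bash
python3 -m jog '[0,0,10,0,0,0,5,0,0,30,0,0,0,5,0,0,50,0,0,0,5,-4,-10,50,0,0,0,5,-6,-30,42,0,0,-0.02,5]'; python3 -m jog '[-10,-40,0,0,0,-0.03,5,-10,-40,0,0,0,-0.03,5,-10,-40,0,0,0,-0.04,5,-5,-30,0,0,0,-0.04,5,0,0,0,0,0,0,5]'
python3 - <<'E'
from h import *; from station import *
W=snapshot("wrist"); cv2.imwrite("pics/w5.png",W["img"]);S=snapshot("side"); cv2.imwrite("pics/s5.png",S["img"][40:340,100:500]); print(sense()["tool_pos"],sense()["tcp_rot"])
E
```

```text
clock: 8.78
tool_pos: [524.2, 164.9, 200.3]
tcp_rot: [180.0, 0.1, -171.3]
force: [1.3, -0.6, -2.3]
opening: 10.9
clock: 9.4
tool_pos: [488.5, 12.7, 198.0]
tcp_rot: [180.0, -0.1, -179.6]
force: [0.5, -0.1, -3.0]
opening: 11.1
[489.02143644  14.40238418 198.09627062] [ 1.79947525e+02 -3.63211656e-02 -1.79435814e+02]
```

View pics/w5.png

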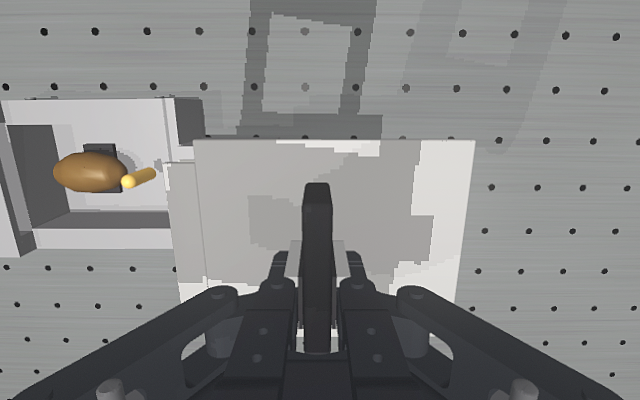

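View pics/s5.png

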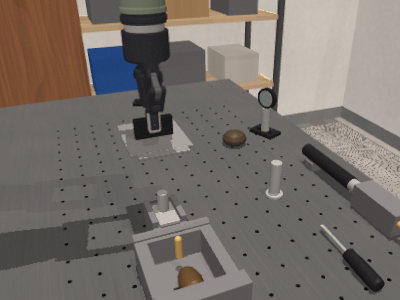

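Run:
```python
from h import *; from station import *
W=snapshot("wrist"); s=sense(); print(s["tool_pos"],s["tcp_rot"])
P=[(-55,-59,5),(-55,75,5),(-44,-75,5),(-35,-6,43),(-35,6,43)]
uv=np.array([(193.5,140.5),(475,140),(168,163),(302.5,185),(330,185)])
t=s["tool_pos"]
def f(p): 
    Q=place(p[:2].tolist()+[p[3]],P)+[0,0,p[2]]; return (proj(W,Q)-uv)
r=least_squares(lambda p:f(p).ravel(),[t[0],t[1],t[2]-18,0.6]); print(r.x,r.x[:3]-t,f(r.x).round(1).tolist())
```

```text
[489.19950858  14.75875615 198.12082658] [ 1.79957654e+02 -2.75047566e-02 -1.79385952e+02]
[486.4635      14.69322006 172.19206646   1.33125146] [ -2.73600858  -0.06553609 -25.92876011] [[2.9, -5.3], [-5.4, -8.6], [-0.8, -4.9], [-0.2, 7.8], [2.8, 7.3]]
```

Run:
```python
from h import *; from station import *
from scipy.spatial.transform import Rotation as Ro
import cv2
W=snapshot("wrist"); s=sense(); t=s["tool_pos"]
cv2.imwrite("pics/z6.png",cv2.resize(W["img"][120:320,150:490],None,fx=2.3,fy=2.3,interpolation=cv2.INTER_CUBIC))
P=np.array([(-55,-59,5),(-55,75,5),(-44,-75,5),(-55,-59,5),(-55,75,5),(-35,-6,43),(-35,6,43)],float)
for p in ([t[0]-2,t[1],t[2]-18.3,0],[t[0]-2,t[1],t[2]-18.3,3],[t[0]-2,t[1],t[2]-18.3,-3]):
    Q=Ro.from_euler("xyz",[0,p[3],0.6],degrees=True).apply(P)+p[:3]
    print(proj(W,Q).round(0).tolist())
```

```text
[[192.0, 136.0], [478.0, 136.0], [161.0, 160.0], [192.0, 136.0], [478.0, 136.0], [303.0, 199.0], [335.0, 199.0]]
[[190.0, 138.0], [481.0, 138.0], [159.0, 161.0], [190.0, 138.0], [481.0, 138.0], [302.0, 207.0], [335.0, 207.0]]
[[194.0, 135.0], [475.0, 135.0], [163.0, 159.0], [194.0, 135.0], [475.0, 135.0], [303.0, 192.0], [335.0, 192.0]]
```

View pics/z6.png

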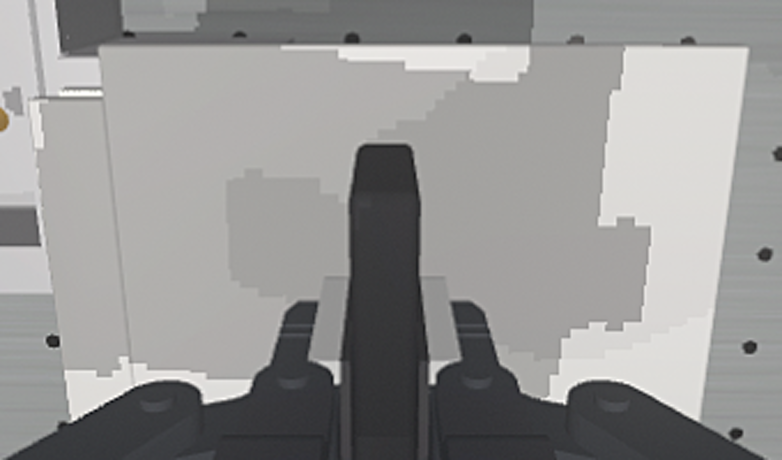

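Run:
```python
from h import *; from station import *
from scipy.spatial.transform import Rotation as Ro
W=snapshot("wrist"); t=sense()["tool_pos"]
P=np.array([(-55,-59,5),(-55,75,5),(-44,-75,5),(-35,-6,43),(-35,6,43)],float)
uv=np.array([(193.4,140),(475,140.3),(164,162.5),(302,207),(331.6,207)])
f=lambda p: proj(W,Ro.from_euler("xyz",[p[4],p[5],p[3]],degrees=True).apply(P)+p[:3])-uv
for m in ([1,1,1,1,0,0],[1,1,1,1,1,1]):
    m=np.array(m); r=least_squares(lambda p:f(p*m).ravel(),[t[0],t[1],t[2]-18,0.6,0,0]); print((r.x*m).round(2),(r.x[:3]-t).round(1),f(r.x*m).round(1).tolist())
```

```text
[4.9011e+02 1.4580e+01 1.7828e+02 3.3000e-01 0.0000e+00 0.0000e+00] [  0.7  -0.4 -19.9] [[-0.2, 1.0], [-0.2, 2.2], [-1.5, 1.4], [-0.3, -1.9], [1.8, -1.8]]
[4.8905e+02 1.4790e+01 1.7480e+02 6.3000e-01 4.3000e-01 3.0400e+00] [ -0.3  -0.2 -23.4] [[0.3, -0.1], [-0.1, -0.1], [-0.1, 0.1], [-0.8, 0.0], [0.8, 0.1]]
```

Run:
```python
from h import *; from station import *
from scipy.spatial.transform import Rotation as Ro
S=snapshot("side"); t=sense()["tool_pos"]
P=np.array([(-55,-59,5),(55,-59,5),(-55,75,5),(55,75,5),(-44,-75,5),(44,-75,5),(-35,-6,43),(35,-6,43)],float)
for p in ([t[0]+.7,t[1],t[2]-19.9,.5,0,0],[t[0]-.3,t[1],t[2]-23,.6,.4,3]):
    print(((proj(S,Ro.from_euler("xyz",[p[4],p[5],p[3]],degrees=True).apply(P)+p[:3])-[200,130]+.5)*6-.5).round(0).tolist())
cv2.imwrite("pics/z7.png",cv2.resize(S["img"][130:210,200:310],None,fx=6,fy=6,interpolation=cv2.INTER_CUBIC))
```

```text
[[183.0, 395.0], [561.0, 326.0], [103.0, 213.0], [431.0, 162.0], [235.0, 414.0], [543.0, 356.0], [202.0, 186.0], [435.0, 150.0]]
[[181.0, 398.0], [560.0, 346.0], [100.0, 213.0], [430.0, 177.0], [233.0, 418.0], [542.0, 375.0], [207.0, 190.0], [440.0, 165.0]]
```

View pics/z7.png

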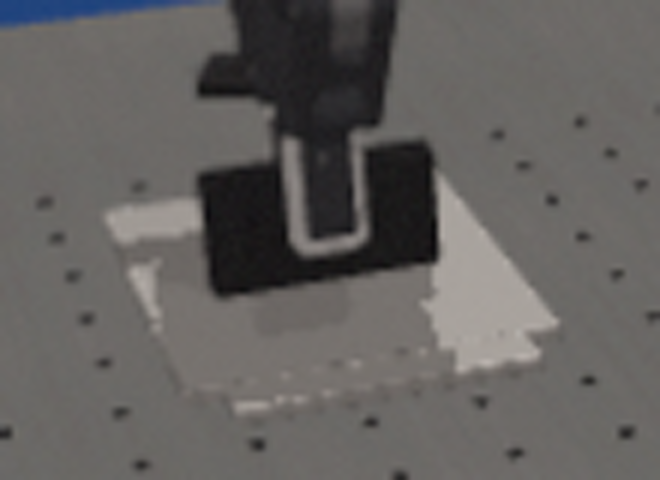

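```bash
python3 -m jog '[-2,-35,0,0.04,0,0,5,-3,-45,0,0.05,0,0,5,-3,-45,0,0.06,0,0,5,-1,-42,0,0.06,0,0,5,0,-20,-25,0,0,0,5]'; python3 -m jog '[0,0,-40,0,0,0,5,0,0,-10,0,0,0,5,0,0,0,0,0,0,5]'
python3 - <<'E'
from h import *; from station import *
S=snapshot("side"); W=snapshot("wrist"); print(sense()["tool_pos"],sense()["tcp_rot"])
cv2.imwrite("pics/s7.png",cv2.resize(S["img"][180:380,190:390],None,fx=3,fy=3)); cv2.imwrite("pics/w7.png",W["img"])
E
```

```text
clock: 10.32
tool_pos: [482.6, -176.9, 175.0]
tcp_rot: [168.2, 0.4, -179.6]
force: [0.3, 0.8, -3.1]
opening: 11.1
clock: 10.7
tool_pos: [480.4, -172.0, 122.9]
tcp_rot: [167.9, 0.0, -179.4]
force: [-0.2, 0.8, -1.4]
opening: 11.0
[ 481.73073026 -172.99886615  124.75099028] [ 168.0577401     0.25413451 -179.35953545]
```

View pics/s7.png

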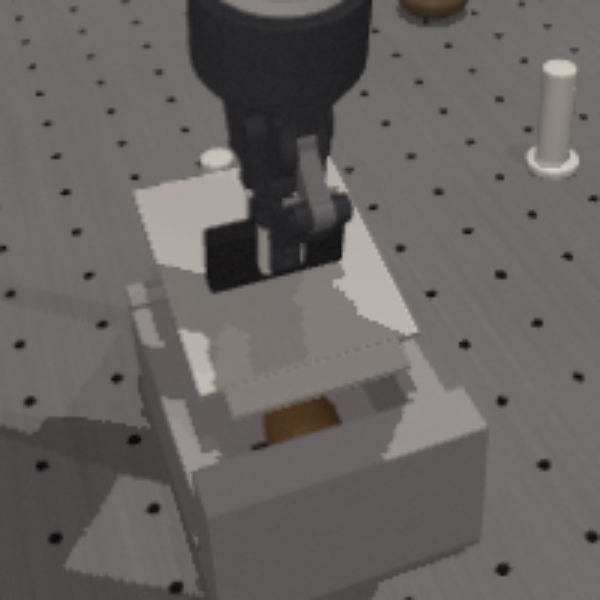

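View pics/w7.png

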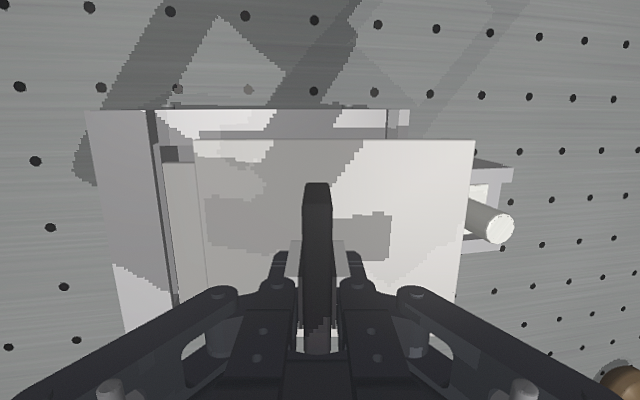

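```bash
python3 -m jog '[-1,0,-15,0,0,0,5,0,0,-8,0,0,0,5,0,0,-4,0,0,0,5,0,0,0,0,0,0,5]'
python3 - <<'E'
from h import *; from station import *
S=snapshot("side"); W=snapshot("wrist"); print(sense()["tool_pos"],sense()["tcp_rot"])
cv2.imwrite("pics/s8.png",cv2.resize(S["img"][240:380,220:370],None,fx=5,fy=5)[:600]); cv2.imwrite("pics/w8.png",W["img"])
E
```

```text
clock: 11.3
tool_pos: [479.2, -172.7, 95.8]
tcp_rot: [167.9, 0.1, -179.4]
force: [-0.1, 0.4, -1.8]
opening: 10.9
[ 479.67271145 -173.05120256   96.42554111] [ 1.67979600e+02  1.41171311e-01 -1.79433102e+02]
```

View pics/s8.png

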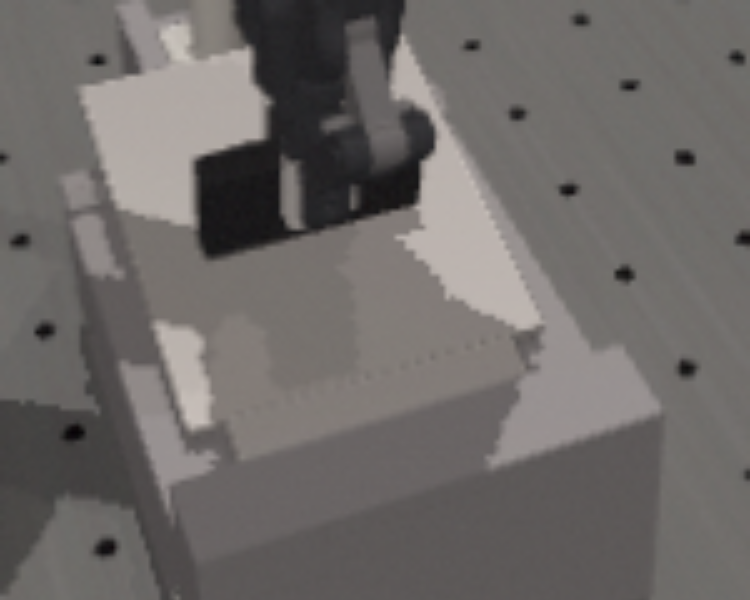

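View pics/w8.png

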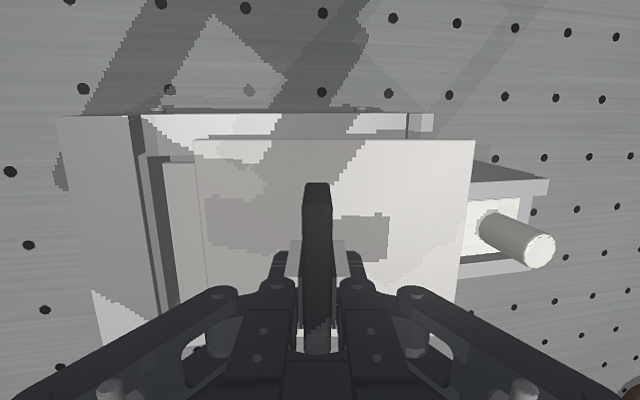

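```bash
python3 -m jog '[0,-4,0,0,0,0,5,0,-5,0,0,0,0,5,0,-4,0,0,0,0,5,0,0,0,0,0,0,5]'; python3 -m jog '[0,-3,0,0,0,0,5,0,-2,0,0,0,0,5,0,0,0,0,0,0,5]';python3 -m jog '[0,-2,0,0,0,0,5,0,0,0,0,0,0,5]'
```

```text
clock: 11.9
tool_pos: [479.6, -186.5, 96.4]
tcp_rot: [168.0, 0.1, -179.5]
force: [0.8, -0.0, -3.2]
opening: 10.8
clock: 12.28
tool_pos: [479.5, -191.0, 96.3]
tcp_rot: [168.0, 0.1, -179.4]
force: [0.5, 0.9, -2.3]
opening: 10.5
clock: 12.52
tool_pos: [479.5, -193.1, 96.3]
tcp_rot: [168.0, 0.1, -179.4]
force: [0.1, 0.2, -2.4]
opening: 10.8
```

```bash
python3 -m jog '[0,-1.5,0,0,0,0,5,0,0,0,0,0,0,5]';python3 -m jog '[0,-1,0,0,0,0,5,0,0,0,0,0,0,5]';python3 -m jog '[0,-1,0,0,0,0,5,0,0,0,0,0,0,5]'
```

```text
clock: 12.78
tool_pos: [479.5, -194.5, 96.3]
tcp_rot: [168.0, 0.1, -179.4]
force: [0.1, -0.7, -2.6]
opening: 11.0
clock: 13.02
tool_pos: [479.5, -195.5, 96.3]
tcp_rot: [168.0, 0.1, -179.4]
force: [-0.2, 0.8, -2.8]
opening: 10.7
clock: 13.28
tool_pos: [479.5, -196.5, 96.3]
tcp_rot: [168.0, 0.1, -179.4]
force: [-0.3, -0.1, -2.6]
opening: 11.1
```

Run:
```python
from h import *; from station import *
S=snapshot("side"); print(sense()["tool_pos"],sense()["force"])
cv2.imwrite("pics/s9.png",cv2.resize(S["img"][240:380,220:370],None,fx=5,fy=5)[:600])
```

```text
[ 479.48440747 -196.44364546   96.27608079] [-0.69141335 -0.06537307 -3.39123338]
```

View pics/s9.png

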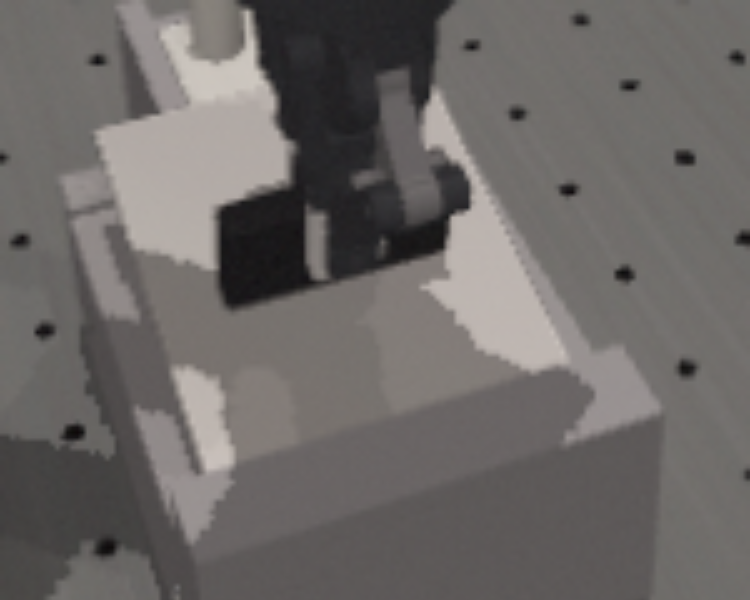

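The tongue has disappeared under the lip. I'll carry on in small steps until it touches the slot back.

```bash
python3 -m jog '[0,-1,0,0,0,0,5,0,0,0,0,0,0,5]';python3 -m jog '[0,-0.7,0,0,0,0,5,0,0,0,0,0,0,5]';python3 -m jog '[0,-0.7,0,0,0,0,5,0,0,0,0,0,0,5]'
```

```text
clock: 13.58
tool_pos: [479.5, -197.0, 96.3]
tcp_rot: [167.9, 0.1, -179.4]
force: [-0.2, 1.7, -2.0]
opening: 11.1
clock: 13.82
tool_pos: [479.5, -197.2, 96.3]
tcp_rot: [167.9, 0.1, -179.4]
force: [1.5, 4.0, -1.5]
opening: 11.0
clock: 14.08
tool_pos: [479.5, -197.4, 96.4]
tcp_rot: [167.8, 0.1, -179.4]
force: [0.3, 6.0, 0.1]
opening: 10.7
```

```bash
python3 -m jog '[0,0.8,-1,0,0,0,5,0,0.5,-1.2,-0.014,0,0,5,0,0.5,-1,-0.014,0,0,5,0,0,0,0,0,0,5]';python3 -m jog '[0,0.5,-1.1,-0.014,0,0,5,0,0,0,0,0,0,5]'
```

```text
clock: 14.58
tool_pos: [479.4, -196.5, 93.1]
tcp_rot: [169.5, 0.1, -179.4]
force: [0.2, 4.7, -0.0]
opening: 10.8
clock: 14.82
tool_pos: [479.4, -196.1, 92.0]
tcp_rot: [170.3, 0.1, -179.4]
force: [0.4, 4.8, -0.9]
opening: 10.8
```

```bash
python3 -m jog '[0,0.3,-1,0,0,0,5,0,0,0,0,0,0,5]';python3 -m jog '[0,0.2,-1,-0.004,0,0,5,0,0,0,0,0,0,5]'
```

```text
clock: 15.08
tool_pos: [479.5, -196.2, 91.0]
tcp_rot: [170.3, 0.1, -179.4]
force: [0.7, 5.5, -0.0]
opening: 11.1
clock: 15.32
tool_pos: [479.5, -196.0, 90.2]
tcp_rot: [170.6, 0.1, -179.4]
force: [-0.2, 5.3, 1.2]
opening: 10.6
```

```bash
python3 -m jog '[0,0,0,0,0,0,14,0,0,0,0,0,0,25,0,0,0,0,0,0,35,0,-4,25,0,0,0,35,0,-6,35,0,0,0,35]'; python3 -m jog '[0,0,20,0,0,0,35]'
python3 - <<'E'
from h import *; from station import *
S=snapshot("side"); W=snapshot("wrist");print(sense()["tool_pos"],sense()["force"])
cv2.imwrite("pics/s10.png",cv2.resize(S["img"][210:370,210:370],None,fx=3.7,fy=3.7)[:600]);cv2.imwrite("pics/w10.png",W["img"])
E
```

```text
clock: 15.95
tool_pos: [478.7, -206.2, 149.7]
tcp_rot: [170.6, -0.0, -179.4]
force: [1.2, -1.0, -0.4]
opening: 34.9
clock: 16.08
tool_pos: [480.5, -207.8, 172.2]
tcp_rot: [170.8, 0.3, -179.5]
force: [0.4, -0.5, -0.7]
opening: 35.3
[ 481.46267508 -208.10695739  173.04108651] [-0.08595825 -0.55619746  0.16769104]
```

View pics/s10.png

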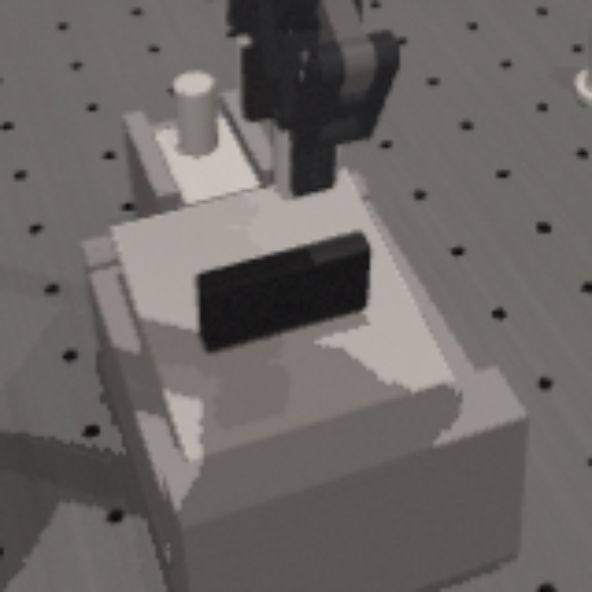

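View pics/w10.png

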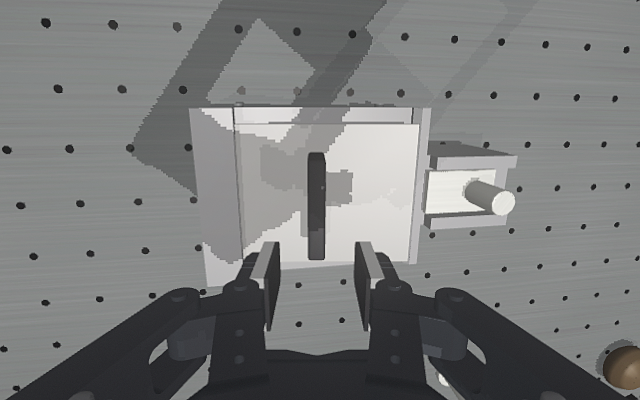

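```bash
python3 -m jog '[-1,20,0,-0.05,0,0,15,0,25,-10,-0.06,0,0,0,0,20,-20,-0.053,0,0,0,0,10,-20,0,0,0,0,0,0,-15,0,0,0,0]' 60; python3 -m jog '[0,0,0,0,0,0,0,0,0,-5,0,0,0,0]'
```

```text
clock: 16.8
tool_pos: [477.5, -130.0, 103.1]
tcp_rot: [179.9, -0.1, -179.3]
force: [0.1, 0.4, -0.4]
opening: 0.4
clock: 17.05
tool_pos: [479.4, -132.2, 100.6]
tcp_rot: [-180.0, 0.1, -179.5]
force: [0.0, -0.2, -0.2]
opening: -0.1
```

Next, press down gradually.

```bash
python3 -m jog '[0,0,-6,0,0,0,0,0,0,-4,0,0,0,0,0,0,0,0,0,0,0]'; python3 -m jog '[0,0,-3,0,0,0,0,0,0,-3,0,0,0,0,0,0,-3,0,0,0,0]'; python3 -m jog '[0,0,-3,0,0,0,0,0,0,-3,0,0,0,0,0,0,-3,0,0,0,0]'
```

```text
clock: 17.42
tool_pos: [478.2, -131.1, 89.7]
tcp_rot: [179.9, -0.0, -179.4]
force: [-0.4, 0.3, 0.3]
opening: 0.1
clock: 17.8
tool_pos: [478.8, -130.7, 81.3]
tcp_rot: [179.9, 0.0, -179.4]
force: [0.0, 2.3, 3.4]
opening: 0.5
clock: 18.18
tool_pos: [478.7, -130.9, 71.9]
tcp_rot: [179.9, 0.0, -179.4]
force: [0.7, 2.1, 3.0]
opening: 0.1
```

```bash
python3 -m jog '[0,0,-2,0,0,0,0,0,0,-2,0,0,0,0,0,0,0,0,0,0,0]'; python3 -m jog '[0,0,-1.5,0,0,0,0,0,0,-1,0,0,0,0,0,0,0,0,0,0,0]'; python3 -m jog '[0,0,-1,0,0,0,0,0,0,0,0,0,0,0]'
```

```text
clock: 18.55
tool_pos: [478.4, -131.2, 67.7]
tcp_rot: [180.0, -0.0, -179.4]
force: [-0.0, -0.0, 1.7]
opening: -0.1
clock: 18.92
tool_pos: [478.4, -131.2, 65.4]
tcp_rot: [180.0, -0.0, -179.4]
force: [-0.9, 0.2, 2.7]
opening: -0.1
clock: 19.18
tool_pos: [478.4, -131.2, 65.1]
tcp_rot: [180.0, -0.0, -179.4]
force: [-1.8, 0.9, 6.2]
opening: 0.3
```

```bash
python3 -m jog '[0,0,-1.5,0,0,0,0,0,0,0,0,0,0,0]'; python3 -m jog '[0,0,-2,0,0,0,0,0,0,0,0,0,0,0,0,0,0,0,0,0,0]'; python3 -m jog '[0,0,4,0,0,0,0,0,0,35,0,0,0,0,0,20,50,0,0,0,40,0,10,0,0,0,0,50,0,0,0,0,0,0,50]' 30
python3 - <<'E'
from h import *; from station import *
S=snapshot("side"); W=snapshot("wrist");T=snapshot("top");print(sense()["tool_pos"],sense()["force"])
cv2.imwrite("pics/s11.png",cv2.resize(S["img"][210:370,210:370],None,fx=3.7,fy=3.7)[:600]);cv2.imwrite("pics/w11.png",W["img"])
P=[(55,75,65),(-55,75,65),(-18,89,75),(0,131,111)]
for n,X in(("W",W),("S",S)): print(n,proj(X,place([479,-190,.6],P)).round(1).tolist())
E
```

```text
clock: 19.42
tool_pos: [478.5, -131.2, 65.0]
tcp_rot: [180.0, -0.0, -179.4]
force: [-5.5, 3.1, 16.8]
opening: 0.1
clock: 19.8
tool_pos: [478.5, -131.2, 64.9]
tcp_rot: [180.0, -0.1, -179.4]
force: [-10.8, 3.7, 30.1]
opening: 0.1
clock: 20.42
tool_pos: [477.7, -100.4, 149.1]
tcp_rot: [179.9, -0.1, -179.3]
force: [-0.6, -0.2, -0.8]
opening: 50.0
[ 477.11856999 -100.85524987  148.06872964] [ 0.02006007 -0.13632647  0.23135699]
W [[298.3, 277.5], [295.8, 131.3], [316.5, 188.1], [388.3, 232.5]]
S [[301.8, 263.1], [239.1, 279.1], [258.3, 264.0], [260.4, 231.2]]
```

View pics/s11.png

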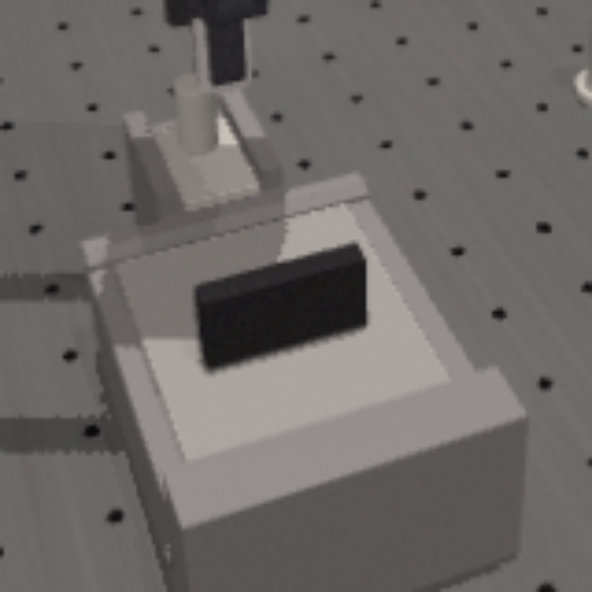

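View pics/w11.png

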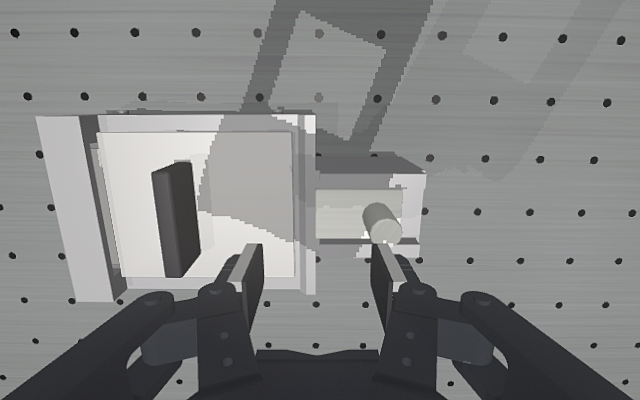

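Both views show the cover lying flat, its edge inside the stop (x≈295 in the wrist view), and the knob at about (387,231) where predicted. Next I'll grip the knob and slide the bolt home.

```bash
python3 -m jog '[2,41,0,0,0,0,50,0,0,-30,0,0,0,50,0,0,-28,0,0,0,50,0,0,0,0,0,0,24,0,0,0,0,0,0,12]' 30; python3 -m jog '[0,0,0,0,0,0,12,0,-3,0,0,0,0,12,0,-5,0,0,0,0,12,0,-6,0,0,0,0,12,0,-5,0,0,0,0,12]' 30;  python3 -m jog '[0,-3,0,0,0,0,12,0,0,0,0,0,0,12]' 30
```

```text
clock: 21.2
tool_pos: [479.8, -60.2, 91.5]
tcp_rot: [179.9, -0.1, -179.4]
force: [1.1, 0.4, -9.7]
opening: 19.2
clock: 21.82
tool_pos: [480.0, -79.2, 91.6]
tcp_rot: [179.9, -0.1, -179.4]
force: [1.8, 1.8, -11.4]
opening: 18.4
clock: 22.08
tool_pos: [480.1, -82.6, 91.6]
tcp_rot: [180.0, -0.1, -179.4]
force: [0.7, 0.2, -13.8]
opening: 18.7
```

```bash
python3 -m jog '[0,-2,0,0,0,0,12,0,0,0,0,0,0,12]'; python3 -m jog '[0,-1.5,0,0,0,0,12,0,0,0,0,0,0,12]';python3 -m jog '[0,-1.5,0,0,0,0,12,0,0,0,0,0,0,12]'
```

```text
clock: 22.32
tool_pos: [480.1, -84.0, 91.6]
tcp_rot: [179.9, -0.1, -179.4]
force: [-0.1, 1.7, -13.9]
opening: 18.5
clock: 22.58
tool_pos: [480.1, -85.4, 91.6]
tcp_rot: [179.9, -0.1, -179.4]
force: [0.6, 1.1, -14.7]
opening: 18.6
clock: 22.82
tool_pos: [480.1, -85.9, 91.6]
tcp_rot: [179.8, -0.0, -179.4]
force: [0.4, 5.2, -14.8]
opening: 18.5
```

```bash
python3 -m jog '[0,-1.5,0,0,0,0,12,0,0,0,0,0,0,12,0,0,0,0,0,0,12]'; python3 -m jog '[0,1.8,0,0,0,0,12,0,0,0,0,0,0,20,0,0,0,0,0,0,35,0,0,0,0,0,0,50,0,0,40,0,0,0,50]';  python3 -m jog '[0,40,40,0,0,0,50,0,40,40,0,0,0,50,0,40,0,0,0,0,50,0,0,0,0,0,0,50]'
python3 - <<'E'
from h import *; from station import *
S=snapshot("side"); W=snapshot("wrist");T=snapshot("top");print(sense()["tool_pos"],sense()["force"])
cv2.imwrite("pics/s12.png",cv2.resize(S["img"][210:370,210:370],None,fx=3.7,fy=3.7)[:600]);cv2.imwrite("pics/w12.png",W["img"]);cv2.imwrite("pics/t12.png",T["img"])
P=[(0,105,111),(-18,63,75),(18,63,75)]
for n,X in(("W",W),("S",S),("T",T)): print(n,proj(X,place([479,-190,.6],P)).round(1).tolist())
print(((proj(S,place([479,-190,.6],P))-210)*3.7).round())
for t in("rock","post","driver"): print(t,[(q["p"],q["xyz"]) for X in(T,S) for q in recognise(t,X)[:1]])
E
```

```text
clock: 23.2
tool_pos: [480.1, -86.0, 91.6]
tcp_rot: [179.7, -0.0, -179.4]
force: [1.0, 9.4, -13.3]
opening: 18.8
clock: 23.82
tool_pos: [479.3, -87.0, 131.3]
tcp_rot: [179.9, -0.2, -179.4]
force: [-0.0, 0.0, 1.1]
opening: 50.2
clock: 24.32
tool_pos: [482.0, 34.6, 214.5]
tcp_rot: [-180.0, 0.3, -179.2]
force: [0.5, -0.5, 0.5]
opening: 50.3
[480.97223289  32.37712969 212.51502866] [ 0.26203964  0.47955472 -0.74040731]
W [[164.5, 193.4], [132.4, 162.5], [138.5, 202.3]]
S [[264.4, 239.1], [262.3, 273.2], [283.3, 267.9]]
T [[343.0, 252.2], [358.7, 260.2], [358.7, 245.7]]
[[201. 108.]
 [194. 234.]
 [271. 214.]]
rock [(0.69, [754.8, 263.9, 32.0]), (0.55, [757.2, 255.2, 24.5])]
post [(0.61, [735.6, -2.8, 47.4]), (0.7, [736.5, -12.8, 43.5])]
driver [(0.67, [760.7, -260.5, 21.3]), (0.8, [756.0, -271.2, 21.5])]
```

View pics/s12.png

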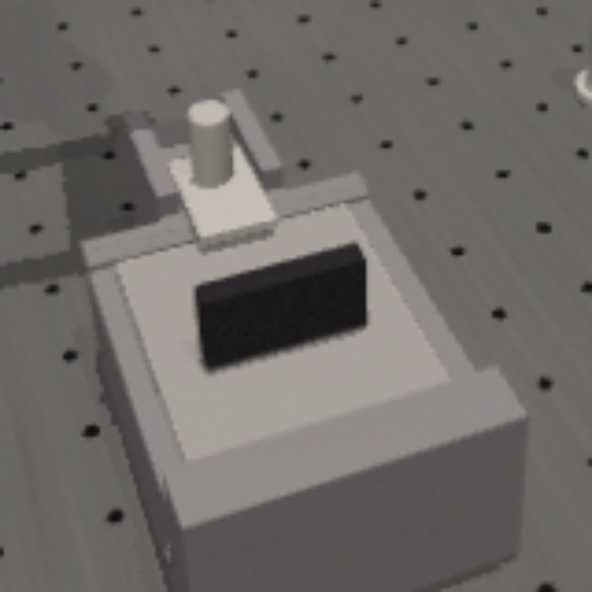

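View pics/w12.png

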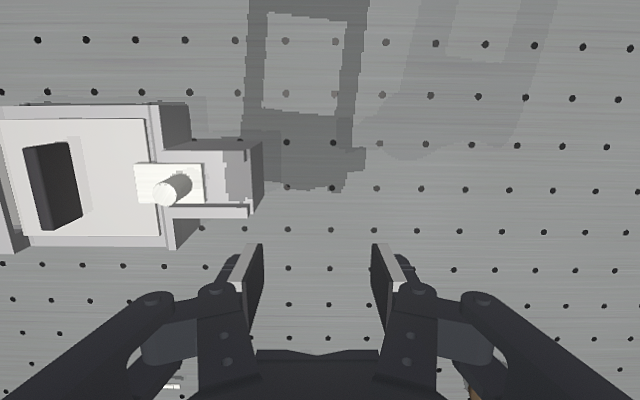

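View pics/t12.png

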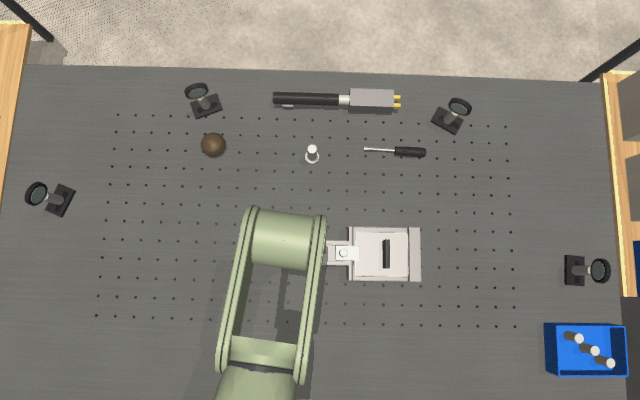

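Run:
```python
from station import *
print(sense()["dq"].round(2)); print(sign_off())
```

```text
[ 0.32 -0.09  0.12  0.08  0.02 -0.05]
the job is handed in; nothing more can be done
None
```

The chamber is closed and handed in at about 24.5 s. The cover lies flat on the walls under the lip, and the bolt is home over its edge.

- **Bolt back:** I gripped the knob and pulled it back to its hard stop, at tool y -59.5. The pictures showed the nose where "fully back" should be.
- **Cover hooked:** I slid the tongue under the lip with the cover tilted 12° until it touched the slot back. Then I lowered it until it began to take weight at about 9.4° and released it.
- **Cover pressed:** Shut fingers pressed the free end down until it stopped at tool z 65, the height of the seated cover's top, with about 30 N. The plunger itself is hidden under the cover, so I take it as pressed because the cover lies flat.
- **Bolt home:** I slid it until it met its stop with about 9 N, 26.5 mm from the back stop against a nominal 26 mm. The last pictures show the nose over the cover's edge.
- **Other things:** The rock, post and driver read within about 3 mm of their first positions in each view.

**Disagreements:**
- The wrist and top cameras put the chamber about 4 mm apart in y. Touching the stops settled it between the two.
- An image fit of the held cover suggested a 3° sideways tilt. The side view contradicted it, so I ignored it.
- In the last views the bolt nose showed 2 px or less from its predicted home position, which fits the camera bias. I did not nudge it again to check.

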